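Shut the kettle lid and start it for green tea

ROBOT

A 6-joint arm with a two-finger parallel gripper is mounted at the origin on a cart in front of the work surface, level with it; the furniture and walls round the work are solid. World frame = base frame: x ahead of the robot, y to its left, z up, the work surface at z = 0. Lengths are in m, angles in rad, forces in N, time in s.
With the tool pointing down it reaches from about 0.35 to 0.85 m from the base axis. Payload 8.1 kg.
Tool frame: the origin (TCP) lies between the finger pads; the fingertips stand 11 mm ahead of it and the grasp point (between the pads) lies 8 mm behind it (tips_ahead is the z of the fingertips in the tool frame, in m); z points along the fingers, y is the line along which they close (so a half turn about z gives the same grasp; the last joint's range is limited). The gripper opens to 93 mm and grips with 3 to 60 N. Pads are 15 mm wide; open, the fingers measure 128 mm over their backs; the gripper's body (75 mm by 188 mm) begins 65 mm behind the grasp point.
Start: joints at [1.261, 0.13, 1.488, -0, 1.523, -0.085], TCP at [0.134, 0.585, 0.202] pointing down, gripper open.
Joint ranges: [-2.96, 2.96], [-0.89, 2.26], [0.02, 2.5], [-1.34, 4.48], [0, 2.73], [-2.66, 2.66]. Speed limits (rad/s): [2.39, 2.39, 2.79, 3.14, 3.14, 3.14].

INTERFACE

Orientations are given as a rotation vector (axis times angle).
In Python, from plant import read_state, read_camera, close_job, tips_ahead gives the robot as it stands. The module is installed in compiled form; this text tells all that it offers.
- The arm moves only by the tool move_arm, never from a script. Its argument "plan" is a list of rows, each a list of 7 numbers: the turn, a rotation vector about the tool's x, y, z in units of 6 degrees (1.0 is 6 degrees), then the shift along the tool's x, y, z in units of 25 mm (1.0 is 25 mm), then the finger opening in mm, from 0 to 93. A call has exactly 10 rows; each row shifts and turns the commanded pose from where the row before left it, along the tool's axes as they then stand; what a row does not reach is not made up. A row lasts 1/10 s, in which the tool goes at most 50 mm and 8.59 degrees, less where a joint would pass 70% of its speed; a pose out of reach is approached as far as the arm can. A call is refused whole if a number of a shift passes 1 or a number of a turn 1, either way. A call with a gripper value outside its range is refused whole. The fingers move at their own pace and stop on an object; "force" is the grip in N (left out, the last holds). Time passes only in rows, so rows that do not move let the fingers close, or fill a call up. It gives the time, the measured TCP pose, the force, the opening and the grip force at its end, in the units of the state.
- read_state(): the state, without advancing time (a new reading comes with each control period).
- read_camera(name): name is "scene" or "top" or "wrist"; returns a dict with "frame" (480x640x3 uint8, red, green, blue), "z_map" (480x640 float32, m along the optical axis (not along the pixel's ray), 0 where there is no reading), "fx", "fy", "cx", "cy" (pixels), "rvec" (rotation vector, rad) and "tvec" (3), from world to camera coordinates, as OpenCV has them. Camera axes: x right, y down, z forward; pixel columns grow to the right and rows downward; lengths in m; the calibration is good to about 2 mm. A picture is of the moment at which its call begins.
- close_job(): hands the job in; it is judged then, once.
The state is a dict: "t": time; "q": joint angles; "dq": joint speeds; "joint_torque": joint torques, N m; "tool_pos": TCP position; "orientation": TCP orientation; "force": force on the tool from outside, world axes, zero at the start; "wrist_torque": the same for the moment, N m; "opening": finger opening in m; "gripper_force": force on a finger pad.
Only numpy, scipy, OpenCV 4.12 (cv2) and the standard library are available. Lean on these libraries where they do the work, as an engineer would, in place of code of your own. Each camera call takes 0.05 s, during which the arm holds its last target. There are 200 camera calls.

TASK

Start the kettle for green tea: push its open lid down until it snaps shut, then press the middle one of the three square keys on its base, and after that the big round start key at the right end of the row. Use the closed fingertips, press each of the two keys fully down and let it come up again, and press no other key. Grip and lift nothing: the kettle stays standing on its base, and the glass, jug, tin and jar beside it stay where they are.

Things in the scene. Friction and masses are not known exactly. Their poses are not given: they have to be found in the camera images.
- power_base: cream power base of the kettle, fixed plate 192 (x) x 170 (y) x 20 mm; origin mid-underside, +x back, +y left, z up. On a black panel along its front sit four spring keys in a row, 104 mm in front of the origin, left to right at y = +55, +20, -15 (square), -56 mm (round). The kettle wall rises 55 to 67 mm behind the keys' centres: come straight from above
- kettle: white and brown cordless kettle, 1 kg, loose on the base; square body 124 mm wide, top of the shut lid 240 mm above the worktop. Origin in its underside: -x handle side, +x lid hinge side, +y spout, z up; body's middle at x = 24, y = -14 mm. Turned so that the handle points left, the hinge right, the spout back
- kettle_lid (a joint): opening angle of the black lid, rad: 0 shut, 0.33 to 0.55 at the start (free edge up). A light spring and friction hold it open. It gives way at 1 to 2 N, meets a sprung catch at 0.11 rad that wants about 5 N at lid_press to snap past, and is then shut and stays so. Let go before the snap, it rises again to about 0.3
- lid_press (a point): point on top of the lid, mid free edge (left), 8 mm in from it, 105 mm from the level hinge line; 240 mm above the worktop when shut. Pushing straight down where it stands at first shuts the lid. A knob 10 mm high, 27 mm across sits mid-lid. A wall cabinet hangs 0.66 m above the worktop from x = 0.56 m on: lean the hand toward the robot by 20 to 30 degrees here
- key_left_top (a point): centre of the top face of the left square key: white rounded square, 16 mm (front to back) x 18 mm, with one raised bar (70 degrees). Travels 4 mm straight down, yields from 1.5 N, fully down at 4.5 N, springs back up. Released, it stands 5 mm above the panel, 28 mm above the worktop. Axes as the base
- key_middle_top (a point): centre of the top face of the middle square key: white rounded square, 16 mm (front to back) x 18 mm, with two raised bars (80 degrees). Travels 4 mm straight down, yields from 1.5 N, fully down at 4.5 N, springs back up. Released, it stands 5 mm above the panel, 28 mm above the worktop. Axes as the base
- key_right_top (a point): centre of the top face of the right square key: white rounded square, 16 mm (front to back) x 18 mm, with three raised bars (100 degrees). Travels 4 mm straight down, yields from 1.5 N, fully down at 4.5 N, springs back up. Released, it stands 5 mm above the panel, 28 mm above the worktop. Axes as the base
- key_start_top (a point): centre of the top face of the start key: white, round, 26 mm across, with a raised on mark, the last on the right. Travels 4 mm straight down, yields from 1.5 N, fully down at 4.5 N, springs back up. Released, it stands 5 mm above the panel, 28 mm above the worktop. Axes as the base
- key_left (a joint): travel of the left square key in m: 0 released, 0.004 fully down; counts as pressed from 0.003 on
- key_middle (a joint): travel of the middle square key in m: 0 released, 0.004 fully down; counts as pressed from 0.003 on
- key_right (a joint): travel of the right square key in m: 0 released, 0.004 fully down; counts as pressed from 0.003 on
- key_start (a joint): travel of the round start key in m: 0 released, 0.004 fully down; counts as pressed from 0.003 on
- tumbler: clear drinking glass, 81 mm across, 93 mm high, open, loose, a bystander; origin in the middle of its underside, z up
- white_jug: small white porcelain jug, 44 x 54 mm, 78 mm high, loose, a bystander; origin in the middle of its underside, z up
- tea_tin: square green tea canister with a lid, 87 x 87 mm, 120 mm high, loose, a bystander; origin in the middle of its underside, z up
- honey: round honey jar with a dark lid, 65 mm across, 86 mm high, loose, a bystander; origin in the middle of its underside, z up

How it is judged:
By the outcome, as a careful person would: the job done as asked, in the order asked, and still so for the second after the job is handed in, with the robot touching nothing.
It also fails if it takes over 45 s, if anything falls off the work surface, if the arm or the gripper's body presses on something with over 40 N, if the wrist force passes 120 N, or if a joint passes its speed limit or range.

## Working session

There is one attempt and no reset: what is moved stays moved. The work goes in short steps, Python scripts to look and compute and a tool call to move; the robot and the scene stay as the last step left them, time stands still between calls to the robot, and variables do not carry over. Pictures are saved under pics/ and viewed, at most 10 in all, crops included, and the job is handed in when it is done.

Besides the shell and the picture viewer there is one more tool, called after "Call:" as name([rows], argument=value, ...), one row to a line, values as JSON. move_arm: Moves the arm, as the interface text tells. Its arguments: {"type":"object","properties":{"plan":{"type":"array","items":{"type":"array","items":{"type":"number"}}},"force":{"type":"number"}},"required":["plan"]}

```bash
mkdir -p pics; cat > h.py <<'E'
import numpy as np, cv2
from plant import *
from scipy.spatial.transform import Rotation as R
def cam(n):
    c=read_camera(n); c['R']=R.from_rotvec(c['rvec']).as_matrix(); c['t']=np.array(c['tvec']); return c
def onz(c,u,v,z):
    d=c['R'].T@np.array([(u-c['cx'])/c['fx'],(v-c['cy'])/c['fy'],1]); o=-c['R'].T@c['t']
    return o+d*(z-o[2])/d[2]
def pts(c):
    v,u=np.mgrid[:480,:640]; Z=c['z_map']; P=np.stack([(u-c['cx'])/c['fx']*Z,(v-c['cy'])/c['fy']*Z,Z],-1)
    return (P-c['t'])@c['R']
def proj(c,p):
    q=c['R']@np.array(p)+c['t']; return q[0]/q[2]*c['fx']+c['cx'],q[1]/q[2]*c['fy']+c['cy']
E
python3 - <<'E'
from h import *
for n in ['scene','top']:
    c=cam(n); cv2.imwrite(f'pics/{n}1.png',c['frame'][...,::-1]); np.savez(f'{n}.npz',**c); print(n,-c['R'].T@c['t'],c['fx'])
print(read_state(),tips_ahead)
E
```

```text
scene [0.20815638 0.63948432 0.50704562] 483.1866668819398
top [ 0.41286181 -0.04591706  0.97878893] 538.3796297107635
{'t': 0.1, 'q': array([ 1.26053062e+00,  1.31058350e-01,  1.48910207e+00, -2.01489006e-07,
        1.52303004e+00, -8.54474457e-02]), 'dq': array([ 0.00036405, -0.00246895, -0.00088397,  0.00129155,  0.0008369 ,
       -0.0002937 ]), 'joint_torque': array([ 9.83754508e-04, -5.61343610e+01, -4.93096232e+01,  7.70481303e-02,
        2.90041143e-02, -5.35496639e-06]), 'tool_pos': array([0.1336047 , 0.58440389, 0.2006462 ]), 'orientation': array([-3.52365119e-01, -3.12145240e+00,  2.46067608e-03]), 'force': array([-0.5929203 ,  0.38807093, -0.32656266]), 'wrist_torque': array([-0.01340712, -0.00575842,  0.03580082]), 'gripper_force': 0.0, 'opening': 0.09310694351573888} 0.011
```

View pics/scene1.png

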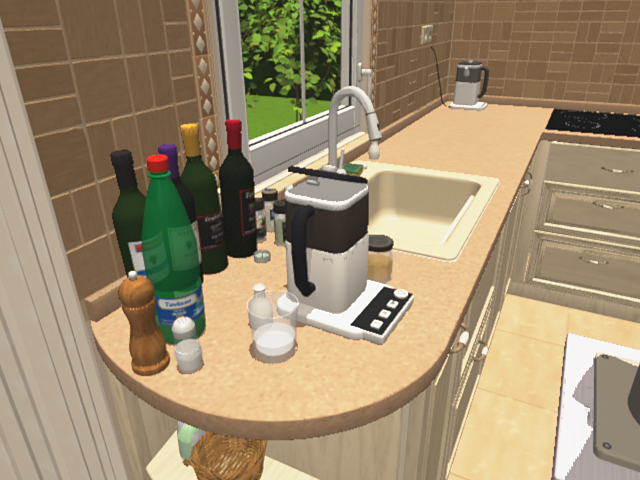

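View pics/top1.png

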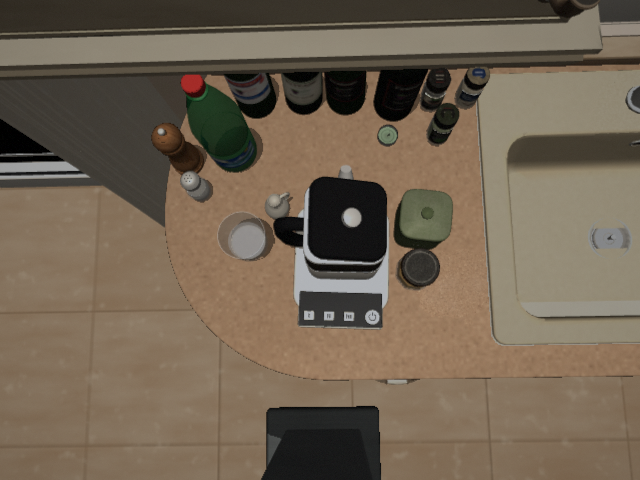

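The scene view shows the kettle with its lid open and the panel at about (385,310). The top view shows the keys at (309,315), (329,316), (349,316) and the round one at (372,317). The black lid covers u 308–386, v 178–265, its knob is at (352,217), and the free edge is at u≈308.

```bash
python3 - <<'E'
from h import *
c=dict(np.load('top.npz')); f=c['frame'].astype(int); g=f.mean(2)
m=(g>120).astype(np.uint8); m[:297]=0;m[328:]=0;m[:,:301]=0;m[:,381:]=0
# erode-free; close bars
m=cv2.morphologyEx(m,cv2.MORPH_CLOSE,np.ones((3,3)))
n,l,s,ce=cv2.connectedComponentsWithStats(m)
for i in range(1,n):
    if s[i,4]>30: b=s[i]; u,v=b[0]+(b[2]-1)/2,b[1]+(b[3]-1)/2; print(b,onz(c,u,v,.028).round(4), onz(c,*ce[i],.028).round(4))
P=pts(c)
# panel
pm=(g<70).astype(np.uint8); pm[:285]=0;pm[335:]=0;pm[:,:290]=0;pm[:,392:]=0
print('panel',[onz(c,*p,.023).round(4)[:2] for p in cv2.boxPoints(cv2.minAreaRect(cv2.findNonZero(pm)))])
# lid top
for u in (309,312,315,320,330,340,352,365,378,383): print(u,P[[195,222,250],u].round(3).tolist())
lm=(g<60)&(P[...,2]>.2)&(P[...,0]<.75); lm[:,:300]=0;lm[:,395:]=0;lm[:170]=0;lm[275:]=0
v,u=np.nonzero(lm); q=P[lm]; A=np.c_[q[:,:2],np.ones(len(q))]
k=np.ones(len(q),bool)
for _ in range(6):
    x=np.linalg.lstsq(A[k],q[k,2],rcond=None)[0]; r=q[:,2]-A@x; k=abs(r)<.003
print('plane',x,k.sum(),'angle',np.arctan(x[1]), 'range',np.percentile(q[k],[0.5,50,99.5],axis=0))
# Z map of workspace heights near
for nme,(a,b) in dict(glass=(243,237),jug=(277,207),tin=(425,215),honey=(420,268),handle=(288,231)).items(): print(nme,P[b,a].round(3))
E
```

```text
[304 311  10   9  89] [4.424e-01 2.000e-04 2.800e-02] [4.425e-01 3.000e-04 2.800e-02]
[365 310  15  14 161] [ 0.4378 -0.1108  0.028 ] [ 0.4375 -0.1104  0.028 ]
[324 312  10   8  80] [ 0.4409 -0.0349  0.028 ] [ 0.4409 -0.0349  0.028 ]
[344 312  10   9  89] [ 0.4394 -0.0698  0.028 ] [ 0.4393 -0.0697  0.028 ]
[325 327  31   1  31] [ 0.4207 -0.0545  0.028 ] [ 0.4207 -0.0545  0.028 ]
panel [array([0.4268, 0.0183]), array([0.4852, 0.0159]), array([ 0.478 , -0.1301]), array([ 0.4199, -0.1262])]
309 [[0.596, -0.014, 0.271], [0.558, -0.014, 0.275], [0.521, -0.013, 0.266]]
312 [[0.595, -0.019, 0.274], [0.557, -0.018, 0.277], [0.52, -0.017, 0.273]]
315 [[0.595, -0.023, 0.274], [0.557, -0.022, 0.276], [0.52, -0.021, 0.273]]
320 [[0.595, -0.029, 0.271], [0.558, -0.029, 0.272], [0.52, -0.028, 0.272]]
330 [[0.596, -0.043, 0.267], [0.559, -0.042, 0.268], [0.52, -0.041, 0.27]]
340 [[0.597, -0.056, 0.262], [0.559, -0.056, 0.266], [0.521, -0.055, 0.262]]
352 [[0.598, -0.073, 0.258], [0.558, -0.072, 0.27], [0.522, -0.071, 0.256]]
365 [[0.6, -0.091, 0.249], [0.562, -0.09, 0.248], [0.522, -0.089, 0.249]]
378 [[0.601, -0.11, 0.242], [0.562, -0.109, 0.243], [0.523, -0.107, 0.244]]
383 [[0.601, -0.117, 0.241], [0.562, -0.116, 0.243], [0.523, -0.114, 0.242]]
plane [0.0156796  0.3536883  0.27333799] 5457 angle 0.33995682286937307 range [[ 0.50990027 -0.12018432  0.23778624]
 [ 0.56276496 -0.06464081  0.25924785]
 [ 0.61976977 -0.01538577  0.27685534]]
glass [0.583 0.116 0.032]
jug [0.63  0.052 0.059]
tin [ 0.598 -0.196  0.117]
honey [ 0.515 -0.189  0.086]
handle [0.558 0.02  0.212]
```

Call:
move_arm([
  [0,0,0,-0.77,-0.98,-0.44,0],
  [0,0,0,-0.77,-0.98,-0.44,0],
  [0,0,0,-0.77,-0.98,-0.44,0],
  [0,0,0,-0.77,-0.98,-0.44,0],
  [0,0,0,-0.77,-0.98,-0.44,0],
  [0,0,0,-0.77,-0.98,-0.44,0],
  [0,0,0,-0.77,-0.98,-0.44,0],
  [0,0,0,-0.77,-0.98,-0.44,0],
  [0,0,0,-0.77,-0.98,-0.44,0],
  [0,0,0,-0.77,-0.98,-0.44,0],
], force=20)

```text
t: 1.1
tool_pos: [0.2669, 0.3019, 0.3116]
orientation: [-0.352, -3.122, 0.001]
force: [1.1, 0.5, -0.9]
opening: 0.0175
gripper_force: 0.0
```

Call:
move_arm([
  [0,0,0,-0.77,-0.98,-0.44,0],
  [0,0,0,-0.77,-0.98,-0.44,0],
  [0,0,0,-0.77,-0.98,-0.44,0],
  [0,0,0,-0.77,-0.98,-0.44,0],
  [0,0,0,-0.77,-0.98,-0.44,0],
  [0,0,0,-0.77,-0.98,-0.44,0],
  [0,0,0,-0.77,-0.98,-0.44,0],
  [0,0,0,-0.77,-0.98,-0.44,0],
  [0,0,0,-0.77,-0.98,-0.44,0],
  [0,0,0,-0.77,-0.98,-0.44,0],
])

```text
t: 2.1
tool_pos: [0.4, 0.0201, 0.4217]
orientation: [-0.353, -3.121, -0.0]
force: [0.2, 0.8, -0.1]
opening: 0.0006
gripper_force: 0.0
```

```bash
cat >> h.py <<'E'
def todo(tip, lean, yaw=-0.041, s=None):
    "turn (tool, units), then shift (in turned tool axes, units) to bring fingertips to tip"
    s=s or read_state(); R0=R.from_rotvec(s['orientation'])
    y=np.array([-np.sin(yaw),np.cos(yaw),0]); f=np.array([np.cos(yaw),np.sin(yaw),0])
    z=np.sin(lean)*f-np.cos(lean)*np.array([0,0,1]); R1=R.from_matrix(np.c_[np.cross(y,z),y,z])
    turn=(R0.inv()*R1).as_rotvec()/np.radians(6)
    d=np.array(tip)-tips_ahead*z-s['tool_pos']
    tips=s['tool_pos']+tips_ahead*R0.as_matrix()[:,2]
    print('t',s['t'],'tips',tips.round(4),'F',s['force'].round(2),'open',s['opening'],'turn',turn.round(2),'shift turned',(R1.inv().apply(d)/.025).round(2),'shift now',(R0.inv().apply(d)/.025).round(2))
E
python3 -c "
from h import *
todo([.558,-.024,.31],np.radians(25))"
```

```text
t 2.1 tips [0.4    0.0201 0.4107] F [ 0.22  0.8  -0.15] open 0.0006193476478851241 turn [-0.38 -4.16 -1.73] shift turned [-3.9  -1.5   6.31] shift now [-6.37 -0.34  4.07]
```

Call:
move_arm([
  [-0.063,-0.693,-0.288,0,0,0,0],
  [-0.063,-0.693,-0.288,0,0,0,0],
  [-0.063,-0.693,-0.288,0,0,0,0],
  [-0.063,-0.693,-0.288,0,0,0,0],
  [-0.063,-0.693,-0.288,0,0,0,0],
  [-0.063,-0.693,-0.288,0,0,0,0],
  [0,0,0,-0.6,-0.3,0.8,0],
  [0,0,0,-0.6,-0.3,0.8,0],
  [0,0,0,-0.6,-0.3,0.8,0],
  [0,0,0,-0.6,-0.3,0.8,0],
])

```text
t: 3.1
tool_pos: [0.4872, -0.0126, 0.3738]
orientation: [0.055, 2.704, -0.013]
force: [-0.2, -0.0, 0.9]
opening: 0.0005
gripper_force: 0.0
```

```bash
python3 -c "
from h import *
todo([.558,-.024,.31],np.radians(25))"
```

```text
t 3.1 tips [ 0.4919 -0.0128  0.3638] F [-0.23 -0.04  0.85] open 0.0005393243755906348 turn [-0.01  0.    0.  ] shift turned [-1.5  -0.34  3.08] shift now [-1.5  -0.34  3.08]
```

Call:
move_arm([
  [0,0,0,-0.3,-0.068,0.616,0],
  [0,0,0,-0.3,-0.068,0.616,0],
  [0,0,0,-0.3,-0.068,0.616,0],
  [0,0,0,-0.3,-0.068,0.616,0],
  [0,0,0,-0.3,-0.068,0.616,0],
  [0,0,0,0,0,0,0],
  [0,0,0,0,0,0,0],
  [0,0,0,0,0,0,0],
  [0,0,0,0,0,0,0],
  [0,0,0,0,0,0,0],
])

```text
t: 4.1
tool_pos: [0.5528, -0.0234, 0.3215]
orientation: [0.055, 2.703, -0.013]
force: [-0.4, 0.4, -0.6]
opening: 0.0008
gripper_force: 0.0
```

```bash
python3 -c "
from h import *
todo([.558,-.024,.236],np.radians(25))
a=cam('scene')['frame'][120:360,220:460];b=cam('top')['frame'][150:390,230:470]
cv2.imwrite('pics/b.png',cv2.resize(np.hstack([a,b])[...,::-1],(800,400)))"
```

```text
t 4.1 tips [ 0.5575 -0.0236  0.3115] F [-0.38  0.44 -0.63] open 0.0007706883979864815 turn [-0.01  0.02  0.  ] shift turned [ 1.26 -0.02  2.75] shift now [ 1.26 -0.01  2.74]
```

View pics/b.png

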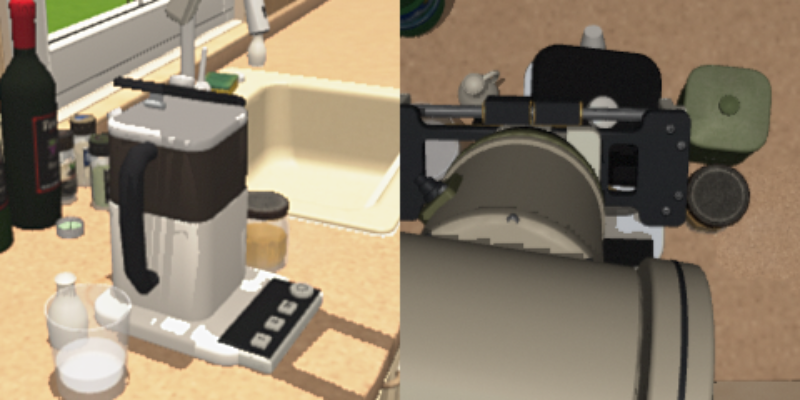

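```bash
python3 -c "
from h import *
c=cam('scene')
print(proj(c,[.5575,-.0236,.3115]),proj(c,[.558,-.022,.276]),proj(c,[.4409,-.0349,.028]),proj(c,[.4378,-.1108,.028]))
t=dict(np.load('top.npz'));print(proj(t,[.5575,-.0236,.3115]))
cv2.imwrite('pics/c.png',c['frame'][...,::-1])"
```

```text
(np.float64(318.5502772308324), np.float64(146.85138679772984)) (np.float64(318.11641892892123), np.float64(168.8643202176096)) (np.float64(382.982206537783), np.float64(312.61639808643844)) (np.float64(399.0022850259054), np.float64(292.3889097336589))
(np.float64(315.1437171817419), np.float64(216.24819488204966))
```

View pics/c.png

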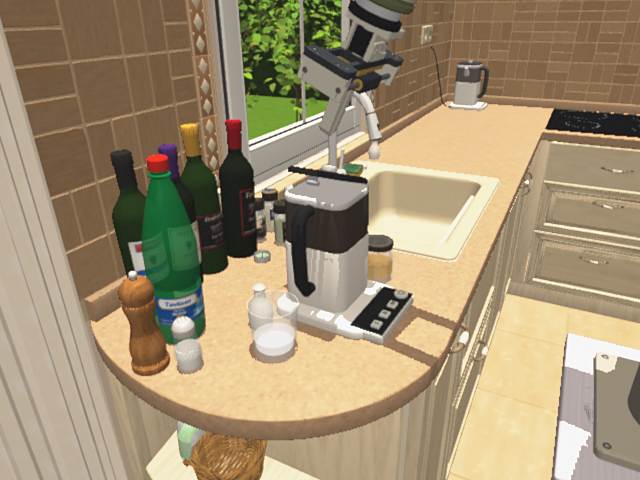

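Call:
move_arm([
  [0,0,0,0.085,0,0.181,0],
  [0,0,0,0.085,0,0.181,0],
  [0,0,0,0.085,0,0.181,0],
  [0,0,0,0.085,0,0.181,0],
  [0,0,0,0.085,0,0.181,0],
  [0,0,0,0.085,0,0.181,0],
  [0,0,0,0.085,0,0.181,0],
  [0,0,0,0.085,0,0.181,0],
  [0,0,0,0.085,0,0.181,0],
  [0,0,0,0.085,0,0.181,0],
])

```text
t: 5.25
tool_pos: [0.5527, -0.0235, 0.2701]
orientation: [0.055, 2.704, -0.013]
force: [0.4, 0.2, 0.1]
opening: 0.0004
gripper_force: 0.0
```

Call:
move_arm([
  [0,0,0,0.04,0,0.09,0],
  [0,0,0,0.04,0,0.09,0],
  [0,0,0,0.04,0,0.09,0],
  [0,0,0,0.04,0,0.09,0],
  [0,0,0,0.04,0,0.09,0],
  [0,0,0,0.02,0,0.045,0],
  [0,0,0,0.02,0,0.045,0],
  [0,0,0,0,0,0,0],
  [0,0,0,0,0,0,0],
  [0,0,0,0,0,0,0],
])

```text
t: 6.25
tool_pos: [0.553, -0.0235, 0.2557]
orientation: [0.055, 2.705, -0.013]
force: [0.5, -0.6, 0.7]
opening: 0.0001
gripper_force: 0.1
```

```bash
python3 -c "
from h import *
todo([.558,-.024,.236],np.radians(25))"
```

```text
t 6.25 tips [ 0.5576 -0.0237  0.2458] F [ 0.51 -0.61  0.75] open 7.471912669251542e-05 turn [-0.01  0.    0.  ] shift turned [ 0.15 -0.01  0.36] shift now [ 0.15 -0.01  0.36]
```

Call:
move_arm([
  [0,0,0,0.017,0,0.036,0],
  [0,0,0,0.017,0,0.036,0],
  [0,0,0,0.017,0,0.036,0],
  [0,0,0,0.017,0,0.036,0],
  [0,0,0,0.017,0,0.036,0],
  [0,0,0,0,0,0,0],
  [0,0,0,0,0,0,0],
  [0,0,0,0,0,0,0],
  [0,0,0,0,0,0,0],
  [0,0,0,0,0,0,0],
])

```text
t: 7.25
tool_pos: [0.5529, -0.0235, 0.2507]
orientation: [0.055, 2.705, -0.013]
force: [0.5, 1.0, -0.0]
opening: 0.0005
gripper_force: 0.1
```

```bash
python3 -c "
from h import *
c=cam('scene')
cv2.imwrite('pics/d.png',cv2.resize(c['frame'][60:260,240:440][...,::-1],(600,600),interpolation=cv2.INTER_CUBIC))"
```

```text
(no output)
```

View pics/d.png

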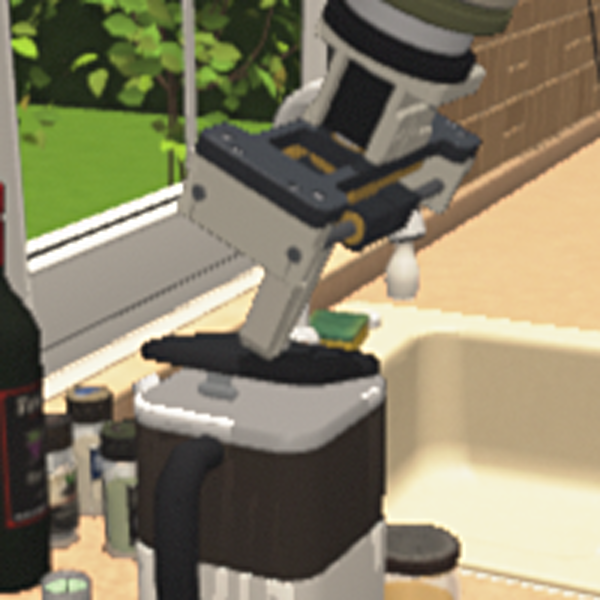

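The crop shows the fingers on the lid at about (265,355), full image (328,178). The lid is lower, but there is still a gap above the rim, so I'll measure it.

```bash
python3 -c "
from h import *
c=cam('scene');P=pts(c);print(proj(c,[.5576,-.0237,.2407]))
g=c['frame'].mean(2)
for u in (292,300,310,340,350,360):
    col=[(v,int(g[v,u]),P[v,u].round(3).tolist()) for v in range(166,196,3)]
    print(u,*col,sep='\n ')
print(read_state()['force'],read_state()['wrist_torque'])
"
```

```text
(np.float64(319.1189730393436), np.float64(189.4333248663183))
292
 (166, 197, [0.964, -0.615, 0.066])
 (169, 241, [0.947, -0.587, 0.066])
 (172, 214, [0.611, -0.029, 0.261])
 (175, 46, [0.603, -0.015, 0.262])
 (178, 36, [0.602, -0.014, 0.257])
 (181, 191, [0.899, -0.504, 0.06])
 (184, 163, [0.892, -0.492, 0.056])
 (187, 224, [0.624, -0.047, 0.227])
 (190, 165, [0.615, -0.033, 0.228])
 (193, 163, [0.606, -0.018, 0.229])
300
 (166, 243, [0.943, -0.629, 0.065])
 (169, 186, [0.932, -0.609, 0.062])
 (172, 64, [0.607, -0.048, 0.257])
 (175, 49, [0.589, -0.018, 0.263])
 (178, 44, [0.586, -0.012, 0.26])
 (181, 39, [0.586, -0.011, 0.255])
 (184, 168, [0.618, -0.066, 0.228])
 (187, 167, [0.611, -0.054, 0.227])
 (190, 166, [0.603, -0.04, 0.228])
 (193, 165, [0.595, -0.025, 0.228])
310
 (166, 219, [0.921, -0.655, 0.061])
 (169, 221, [0.906, -0.627, 0.06])
 (172, 44, [0.597, -0.066, 0.253])
 (175, 50, [0.577, -0.029, 0.261])
 (178, 46, [0.569, -0.014, 0.261])
 (181, 40, [0.569, -0.014, 0.257])
 (184, 101, [0.57, -0.017, 0.25])
 (187, 125, [0.571, -0.016, 0.245])
 (190, 118, [0.569, -0.013, 0.241
[... 476 characters left out ...]
, [0.819, -0.736, 0.032])
 (175, 87, [0.541, -0.109, 0.243])
 (178, 41, [0.523, -0.07, 0.252])
 (181, 35, [0.511, -0.042, 0.256])
 (184, 31, [0.509, -0.037, 0.253])
 (187, 49, [0.508, -0.035, 0.249])
 (190, 169, [0.526, -0.076, 0.228])
 (193, 167, [0.52, -0.063, 0.228])
360
 (166, 108, [0.813, -0.803, 0.034])
 (169, 84, [0.803, -0.779, 0.032])
 (172, 93, [0.806, -0.789, 0.018])
 (175, 207, [0.802, -0.78, 0.011])
 (178, 46, [0.513, -0.088, 0.247])
 (181, 38, [0.507, -0.074, 0.247])
 (184, 23, [0.506, -0.073, 0.242])
 (187, 170, [0.516, -0.097, 0.228])
 (190, 166, [0.509, -0.08, 0.229])
 (193, 150, [0.503, -0.066, 0.229])
[ 0.1287837  -0.27738927 -0.66317927] [0.044243   0.23612901 0.01552453]
```

```bash
python3 -c "
from h import *
c=cam('scene');P=pts(c);g=c['frame']
for v in range(150,184,3):
    print(v,*[(u,g[v,u].tolist(),P[v,u].round(3).tolist()) for u in (322,327,332,337)])
t=cam('top');Q=pts(t);m=(Q[...,2]>.2)&(Q[...,0]>.49)&(Q[...,0]<.63)&(Q[...,1]<.03)&(Q[...,1]>-.13)
cv2.imwrite('pics/e.png',cv2.resize(np.hstack([t['frame'][150:300,260:460],])[...,::-1],(800,600),interpolation=cv2.INTER_CUBIC))
w=cam('wrist');cv2.imwrite('pics/w.png',w['frame'][...,::-1])
W=w;print(proj(w,[.5576,-.0237,.2407]),-w['R'].T@w['t'])
"
```

```text
150 (322, [211, 193, 169], [0.955, -0.802, 0.072]) (327, [255, 248, 221], [0.95, -0.832, 0.066]) (332, [155, 148, 133], [0.491, 0.063, 0.335]) (337, [156, 149, 134], [0.484, 0.064, 0.336])
153 (322, [249, 247, 233], [0.942, -0.779, 0.069]) (327, [168, 151, 131], [0.534, -0.006, 0.309]) (332, [148, 140, 128], [0.526, -0.007, 0.31]) (337, [155, 148, 132], [0.483, 0.064, 0.332])
156 (322, [228, 211, 175], [0.934, -0.762, 0.064]) (327, [148, 141, 129], [0.535, -0.008, 0.304]) (332, [153, 145, 131], [0.526, -0.006, 0.305]) (337, [136, 130, 117], [0.517, -0.007, 0.306])
159 (322, [247, 232, 180], [0.92, -0.735, 0.063]) (327, [152, 144, 131], [0.533, -0.005, 0.3]) (332, [153, 144, 132], [0.526, -0.008, 0.3]) (337, [120, 114, 103], [0.52, -0.012, 0.3])
162 (322, [250, 233, 181], [0.908, -0.711, 0.06]) (327, [153, 144, 131], [0.536, -0.01, 0.293]) (332, [152, 144, 131], [0.526, -0.007, 0.295]) (337, [127, 120, 108], [0.522, -0.016, 0.293])
165 (322, [156, 141, 123], [0.544, -0.009, 0.288]) (327, [153, 145, 132], [0.534, -0.007, 0.289]) (332, [155, 146, 132], [0.527, -0.009, 0.29]) (337, [142,
[... 542 characters left out ...]
-0.023, 0.271]) (337, [50, 50, 50], [0.56, -0.095, 0.246])
177 (322, [44, 44, 47], [0.554, -0.028, 0.261]) (327, [117, 112, 101], [0.54, -0.018, 0.266]) (332, [134, 127, 115], [0.536, -0.027, 0.264]) (337, [43, 41, 45], [0.541, -0.056, 0.255])
180 (322, [36, 35, 37], [0.547, -0.013, 0.262]) (327, [33, 32, 33], [0.538, -0.014, 0.263]) (332, [29, 29, 31], [0.53, -0.016, 0.263]) (337, [33, 33, 34], [0.523, -0.02, 0.263])
183 (322, [30, 32, 31], [0.545, -0.011, 0.258]) (327, [32, 33, 35], [0.536, -0.009, 0.259]) (332, [34, 32, 35], [0.527, -0.01, 0.26]) (337, [36, 36, 36], [0.52, -0.013, 0.26])
(np.float64(316.53008849961566), np.float64(267.98484945742115)) [ 0.4153499  -0.01693463  0.38854258]
```

View pics/w.png

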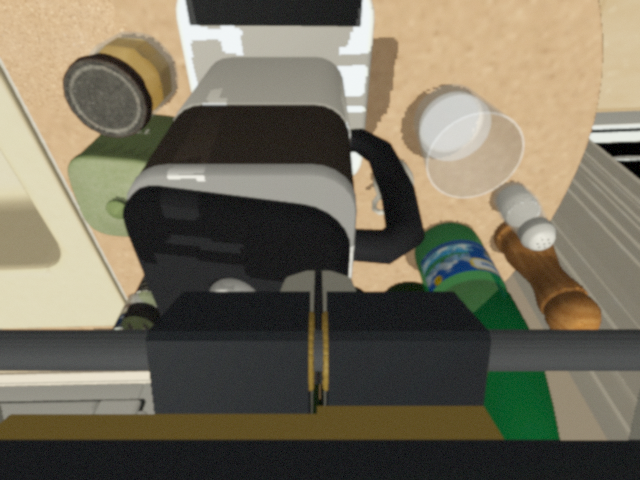

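The depth map puts the fingertips at about (0.545,-0.02,0.262), resting on the lid. That is about 23 mm further back along the tool axis than tips_ahead gives. The lid is still held open at about 0.2 rad, so I'll keep pushing.

Call:
move_arm([
  [0,0,0,0.05,0,0.109,0],
  [0,0,0,0.05,0,0.109,0],
  [0,0,0,0.05,0,0.109,0],
  [0,0,0,0.05,0,0.109,0],
  [0,0,0,0,0,0,0],
  [0,0,0,0,0,0,0],
  [0,0,0,0,0,0,0],
  [0,0,0,0,0,0,0],
  [0,0,0,0,0,0,0],
  [0,0,0,0,0,0,0],
])

```text
t: 8.5
tool_pos: [0.553, -0.0236, 0.2388]
orientation: [0.055, 2.705, -0.013]
force: [-0.1, -0.2, 0.2]
opening: 0.0002
gripper_force: 0.1
```

Call:
move_arm([
  [0,0,0,0.035,0,0.072,0],
  [0,0,0,0.035,0,0.072,0],
  [0,0,0,0.035,0,0.072,0],
  [0,0,0,0.035,0,0.072,0],
  [0,0,0,0,0,0,0],
  [0,0,0,0,0,0,0],
  [0,0,0,0,0,0,0],
  [0,0,0,0,0,0,0],
  [0,0,0,0,0,0,0],
  [0,0,0,0,0,0,0],
])

```text
t: 9.5
tool_pos: [0.5529, -0.0235, 0.2308]
orientation: [0.055, 2.704, -0.013]
force: [-0.8, 0.1, 0.9]
opening: 0.0004
gripper_force: 0.0
```

```bash
python3 -c "
from h import *
c=cam('scene');P=pts(c);g=c['frame'].mean(2)
for u in (300,340):
    print(u,*[(v,int(g[v,u]),P[v,u].round(3).tolist()) for v in range(172,204,3)],sep='\n ')
s=read_state();print(s['tool_pos'],s['force'],s['wrist_torque'])
"
```

```text
300
 (172, 223, [0.919, -0.587, 0.061])
 (175, 222, [0.904, -0.56, 0.061])
 (178, 176, [0.618, -0.066, 0.239])
 (181, 49, [0.608, -0.049, 0.24])
 (184, 52, [0.6, -0.034, 0.241])
 (187, 52, [0.591, -0.02, 0.241])
 (190, 48, [0.586, -0.01, 0.24])
 (193, 39, [0.585, -0.008, 0.235])
 (196, 85, [0.585, -0.008, 0.23])
 (199, 203, [0.584, -0.005, 0.226])
 (202, 145, [0.585, -0.008, 0.22])
340
 (172, 118, [0.522, -0.028, 0.274])
 (175, 106, [0.525, -0.035, 0.266])
 (178, 59, [0.552, -0.092, 0.241])
 (181, 51, [0.547, -0.081, 0.239])
 (184, 44, [0.538, -0.062, 0.241])
 (187, 36, [0.532, -0.05, 0.24])
 (190, 34, [0.526, -0.037, 0.24])
 (193, 33, [0.521, -0.025, 0.24])
 (196, 35, [0.517, -0.017, 0.238])
 (199, 34, [0.515, -0.013, 0.235])
 (202, 84, [0.515, -0.013, 0.229])
[ 0.55294903 -0.02347662  0.23084326] [-0.4148921  -0.19447742  0.75910695] [ 0.01068874  0.24394012 -0.07031732]
```

Call:
move_arm([
  [0,0,0,-0.17,0,-0.36,0],
  [0,0,0,-0.17,0,-0.36,0],
  [0,0,0,-0.17,0,-0.36,0],
  [0,0,0,-0.17,0,-0.36,0],
  [0,0,0,-0.17,0,-0.36,0],
  [0,0,0,-0.17,0,-0.36,0],
  [0,0,0,-0.17,0,-0.36,0],
  [0,0,0,0,0,0,0],
  [0,0,0,0,0,0,0],
  [0,0,0,0,0,0,0],
])

```text
t: 10.55
tool_pos: [0.553, -0.0234, 0.2996]
orientation: [0.055, 2.706, -0.013]
force: [0.2, 0.3, -0.6]
opening: 0.0005
gripper_force: 0.0
```

```bash
python3 -c "
from h import *
c=cam('scene');P=pts(c);g=c['frame'].mean(2)
for u in (300,340):
    print(u,*[(v,int(g[v,u]),P[v,u].round(3).tolist()) for v in range(172,199,3)],sep='\n ')
todo([.4405,-.035,.15],0)
"
```

```text
300
 (172, 222, [0.917, -0.584, 0.062])
 (175, 221, [0.907, -0.564, 0.059])
 (178, 175, [0.617, -0.065, 0.24])
 (181, 49, [0.607, -0.048, 0.241])
 (184, 51, [0.599, -0.034, 0.241])
 (187, 51, [0.593, -0.023, 0.24])
 (190, 48, [0.587, -0.012, 0.239])
 (193, 40, [0.585, -0.008, 0.235])
 (196, 83, [0.585, -0.008, 0.23])
340
 (172, 236, [0.819, -0.659, 0.054])
 (175, 63, [0.56, -0.109, 0.24])
 (178, 52, [0.554, -0.095, 0.239])
 (181, 43, [0.545, -0.076, 0.241])
 (184, 33, [0.538, -0.063, 0.241])
 (187, 35, [0.533, -0.052, 0.24])
 (190, 35, [0.526, -0.037, 0.24])
 (193, 34, [0.52, -0.024, 0.24])
 (196, 34, [0.517, -0.017, 0.238])
t 10.6 tips [ 0.5575 -0.0236  0.2895] F [ 0.03 -0.25  0.09] open 0.00048438168424253805 turn [-0.    4.16  0.  ] shift turned [ 4.47 -0.65  5.54] shift now [ 6.39 -0.65  3.14]
```

Call:
move_arm([
  [0,0,0,0.73,-0.1,-0.34,0],
  [0,0,0,0.73,-0.1,-0.34,0],
  [0,0,0,0.73,-0.1,-0.34,0],
  [0,0,0,0.73,-0.1,-0.34,0],
  [0,0,0,0.73,-0.1,-0.34,0],
  [0,0,0,0.73,-0.1,-0.34,0],
  [0,0.832,0,0,0,0,0],
  [0,0.832,0,0,0,0,0],
  [0,0.832,0,0,0,0,0],
  [0,0.832,0,0,0,0,0],
])

```text
t: 11.6
tool_pos: [0.4319, -0.0335, 0.3006]
orientation: [0.063, 3.055, -0.004]
force: [0.2, -0.4, -0.3]
opening: 0.0008
gripper_force: 0.0
```

Call:
move_arm([
  [0,0.832,0,0,0,0,0],
  [0,0,0,0,0,0.7,0],
  [0,0,0,0,0,0.7,0],
  [0,0,0,0,0,0.7,0],
  [0,0,0,0,0,0.7,0],
  [0,0,0,0,0,0.7,0],
  [0,0,0,0,0,0.7,0],
  [0,0,0,0,0,0.7,0],
  [0,0,0,0,0,0,0],
  [0,0,0,0,0,0,0],
])

```text
t: 12.6
tool_pos: [0.4317, -0.0335, 0.1777]
orientation: [-0.064, -3.141, 0.001]
force: [0.3, 0.2, 0.9]
opening: 0.0006
gripper_force: 0.0
```

```bash
python3 -c "
from h import *
todo([.4405,-.035,.06],0)
c=cam('scene');P=pts(c);s=read_state();p=s['tool_pos']
m=(abs(P[...,0]-p[0])<.03)&(abs(P[...,1]-p[1])<.03)&(P[...,2]>.06)&(P[...,2]<.30)
q=P[m];print(len(q),q[:,2].min())
b=q[q[:,2]<q[:,2].min()+.02];print(b.min(0),b.max(0),np.median(b,0));print(proj(c,p))
cv2.imwrite('pics/f.png',cv2.resize(c['frame'][140:340,250:450][...,::-1],(600,600),interpolation=cv2.INTER_CUBIC))
"
```

```text
t 12.6 tips [ 0.4317 -0.0335  0.1667] F [0.27 0.18 0.86] open 0.0006368333463990052 turn [-0. -0. -0.] shift turned [-0.36 -0.04  4.27] shift now [-0.36 -0.04  4.27]
653 0.19438228936693214
[ 0.42002548 -0.04914926  0.19438229] [ 0.44001978 -0.0173814   0.21422059] [ 0.42593767 -0.02293527  0.20629502]
(np.float64(391.87220957432646), np.float64(235.67889119343334))
```

View pics/f.png

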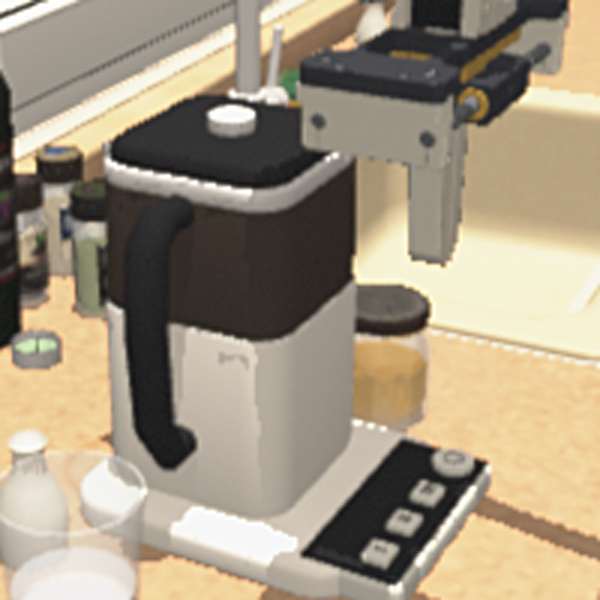

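The lid is level and shut, with its knob at (230,120) in the crop. The real fingertip bottom is at crop (430,262), so z≈0.190, about 12.5 mm above the TCP. Next I move over the middle key.

Call:
move_arm([
  [0,0,0,-0.36,-0.04,0,0],
  [0,0,0,0,0,0.8,0],
  [0,0,0,0,0,0.8,0],
  [0,0,0,0,0,0.8,0],
  [0,0,0,0,0,0.8,0],
  [0,0,0,0,0,0.8,0],
  [0,0,0,0,0,0.8,0],
  [0,0,0,0,0,0.8,0],
  [0,0,0,0,0,0.4,0],
  [0,0,0,0,0,0,0],
])

```text
t: 13.65
tool_pos: [0.4407, -0.0349, 0.027]
orientation: [-0.064, -3.14, 0.0]
force: [-0.1, 0.6, 0.4]
opening: 0.0007
gripper_force: 0.0
```

```bash
python3 -c "
from h import *
todo([.4405,-.035,.0],0)
c=cam('scene');P=pts(c);s=read_state();p=s['tool_pos']
m=(abs(P[...,0]-p[0])<.03)&(abs(P[...,1]-p[1])<.03)&(P[...,2]>.032)&(P[...,2]<.30)
q=P[m];print(len(q),q[:,2].min())
cv2.imwrite('pics/g.png',cv2.resize(c['frame'][220:340,330:450][...,::-1],(600,600),interpolation=cv2.INTER_CUBIC))
"
```

```text
t 13.65 tips [ 0.4407 -0.0349  0.016 ] F [-0.09  0.6   0.43] open 0.0007355072973266035 turn [-0.   -0.01 -0.  ] shift turned [ 0.01 -0.    0.64] shift now [ 0.01 -0.    0.64]
2027 0.04473882635990379
```

View pics/g.png

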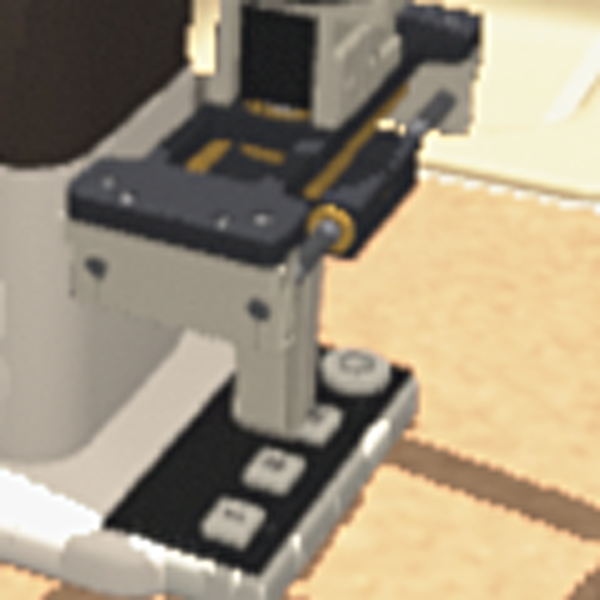

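The tips hover about 13 mm above the middle key, which is at crop (275,468). I'll go down in stages.

Call:
move_arm([
  [0,0,0,0,0,0.1,0],
  [0,0,0,0,0,0.1,0],
  [0,0,0,0,0,0.1,0],
  [0,0,0,0,0,0.1,0],
  [0,0,0,0,0,0.08,0],
  [0,0,0,0,0,0.08,0],
  [0,0,0,0,0,0,0],
  [0,0,0,0,0,0,0],
  [0,0,0,0,0,0,0],
  [0,0,0,0,0,0,0],
])

```text
t: 14.7
tool_pos: [0.4413, -0.0351, 0.014]
orientation: [0.064, 3.14, -0.001]
force: [-0.9, -0.1, 0.1]
opening: 0.0004
gripper_force: 0.0
```

Call:
move_arm([
  [0,0,0,0,0,0.04,0],
  [0,0,0,0,0,0.04,0],
  [0,0,0,0,0,0,0],
  [0,0,0,0,0,0,0],
  [0,0,0,0,0,0,0],
  [0,0,0,0,0,0,0],
  [0,0,0,0,0,0,0],
  [0,0,0,0,0,0,0],
  [0,0,0,0,0,0,0],
  [0,0,0,0,0,0,0],
])

```text
t: 15.7
tool_pos: [0.4412, -0.035, 0.0119]
orientation: [0.064, 3.14, -0.001]
force: [0.5, -0.1, 0.1]
opening: 0.0006
gripper_force: 0.0
```

Call:
move_arm([
  [0,0,0,0,0,0.04,0],
  [0,0,0,0,0,0.04,0],
  [0,0,0,0,0,0,0],
  [0,0,0,0,0,0,0],
  [0,0,0,0,0,0,0],
  [0,0,0,0,0,0,0],
  [0,0,0,0,0,0,0],
  [0,0,0,0,0,0,0],
  [0,0,0,0,0,0,0],
  [0,0,0,0,0,0,0],
])

```text
t: 16.7
tool_pos: [0.4413, -0.0351, 0.01]
orientation: [0.064, 3.14, -0.001]
force: [1.0, 0.0, 2.5]
opening: 0.0003
gripper_force: 1.1
```

```bash
python3 -c "
from h import *
c=cam('scene');P=pts(c);s=read_state();p=s['tool_pos'];print(s['force'],s['wrist_torque'],p,proj(c,[.4407,-.0349,.028]))
F=np.mean([ (cam('scene'),read_state()['force'])[1] for _ in range(6)],0);print(F)
cv2.imwrite('pics/i.png',cv2.resize(c['frame'][270:340,360:430][...,::-1],(600,600),interpolation=cv2.INTER_CUBIC))
"
```

```text
[-0.0709397  -0.60256161  1.56695093] [ 0.0673741  -0.15043002 -0.06575666] [ 0.44129946 -0.03507299  0.0099604 ] (np.float64(383.0900941612242), np.float64(312.6451374614232))
[ 0.45398477 -0.11631189  2.67468735]
```

View pics/i.png

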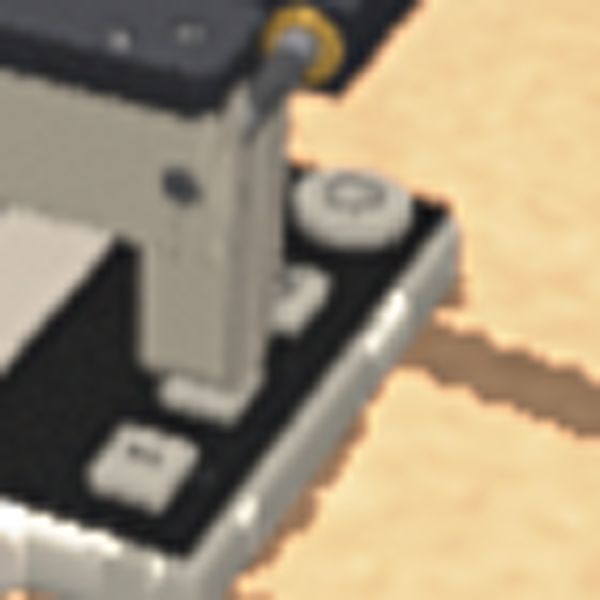

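The fingers are centred on the middle key at crop (210,390), only this key is touched, and the reading is 2.7 N. I press it the rest of the way down.

Call:
move_arm([
  [0,0,0,0,0,0.04,0],
  [0,0,0,0,0,0.04,0],
  [0,0,0,0,0,0.04,0],
  [0,0,0,0,0,0,0],
  [0,0,0,0,0,0,0],
  [0,0,0,0,0,0,0],
  [0,0,0,0,0,0,0],
  [0,0,0,0,0,0,0],
  [0,0,0,0,0,0,0],
  [0,0,0,0,0,0,0],
])

```text
t: 18.05
tool_pos: [0.4413, -0.0351, 0.0071]
orientation: [0.064, 3.14, -0.001]
force: [-0.6, 1.0, 6.5]
opening: 0.0006
gripper_force: 3.1
```

Call:
move_arm([
  [0,0,0,0,0,0.02,0],
  [0,0,0,0,0,0.02,0],
  [0,0,0,0,0,0,0],
  [0,0,0,0,0,0,0],
  [0,0,0,0,0,0,0],
  [0,0,0,0,0,0,0],
  [0,0,0,0,0,0,0],
  [0,0,0,0,0,0,0],
  [0,0,0,0,0,0,0],
  [0,0,0,0,0,0,0],
])

```text
t: 19.05
tool_pos: [0.4414, -0.0351, 0.0069]
orientation: [0.064, 3.14, -0.001]
force: [-5.9, 0.9, 16.3]
opening: 0.0004
gripper_force: 8.2
```

The key has bottomed out (z stops at 0.007, 16 N). I lift off and move over to the start key.

Call:
move_arm([
  [0,0,0,0,0,-0.1,0],
  [0,0,0,0,0,-0.3,0],
  [0,0,0,0,0,-0.6,0],
  [0,0,0,0.02,-0.606,0,0],
  [0,0,0,0,-0.606,0,0],
  [0,0,0,0,-0.606,0,0],
  [0,0,0,0,-0.606,0,0],
  [0,0,0,0,-0.606,0,0],
  [0,0,0,0,0,0,0],
  [0,0,0,0,0,0,0],
])

```text
t: 20.05
tool_pos: [0.437, -0.1105, 0.0306]
orientation: [0.066, 3.141, -0.0]
force: [0.3, -0.3, 0.2]
opening: 0.0006
gripper_force: 0.0
```

```bash
python3 -c "
from h import *
todo([.4376,-.1107,-.0135],0)
c=cam('scene');P=pts(c);print('heights',[P[int(v+.5),int(u+.5)].round(4).tolist() for u,v in [proj(c,k) for k in ([.4424,.0002,.028],[.4409,-.0349,.028],[.4394,-.0698,.028])]])
cv2.imwrite('pics/j.png',cv2.resize(c['frame'][260:340,350:430][...,::-1],(600,600),interpolation=cv2.INTER_CUBIC))
"
```

```text
t 20.05 tips [ 0.437  -0.1105  0.0196] F [ 0.34 -0.25  0.16] open 0.0006356903221380147 turn [-0.    0.   -0.01] shift turned [-0.02 -0.01  1.33] shift now [-0.02 -0.01  1.33]
heights [[0.4421, -0.0003, 0.0277], [0.4405, -0.0339, 0.0279], [0.4379, -0.0671, 0.03]]
```

View pics/j.png

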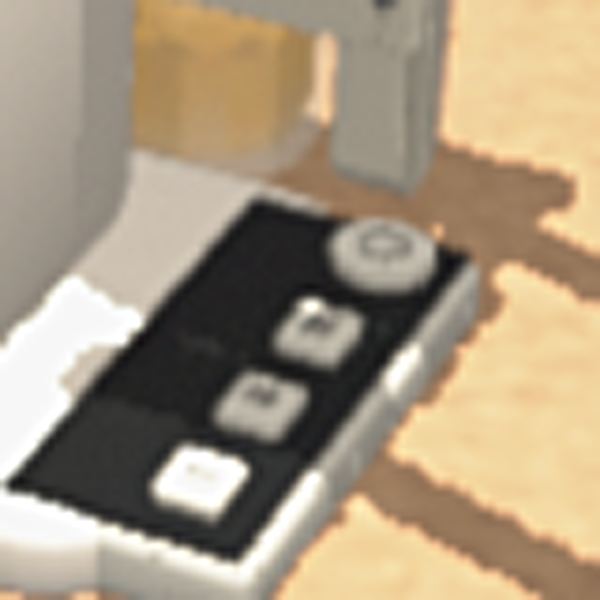

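The middle key is back up at height 28 mm, and the tips are over the round key at crop (385,255).

Call:
move_arm([
  [0,0,0,-0.02,0,0.12,0],
  [0,0,0,0,0,0.12,0],
  [0,0,0,0,0,0.12,0],
  [0,0,0,0,0,0.12,0],
  [0,0,0,0,0,0.12,0],
  [0,0,0,0,0,0.12,0],
  [0,0,0,0,0,0.05,0],
  [0,0,0,0,0,0.05,0],
  [0,0,0,0,0,0.05,0],
  [0,0,0,0,0,0,0],
])

```text
t: 21.1
tool_pos: [0.438, -0.1107, 0.0092]
orientation: [0.064, 3.14, -0.001]
force: [-0.7, 1.9, 2.8]
opening: 0.0006
gripper_force: 1.4
```

Call:
move_arm([
  [0,0,0,0,0,0.04,0],
  [0,0,0,0,0,0.03,0],
  [0,0,0,0,0,0,0],
  [0,0,0,0,0,0,0],
  [0,0,0,0,0,0,0],
  [0,0,0,0,0,0,0],
  [0,0,0,0,0,0,0],
  [0,0,0,0,0,0,0],
  [0,0,0,0,0,0,0],
  [0,0,0,0,0,0,0],
])

```text
t: 22.1
tool_pos: [0.4381, -0.1108, 0.0075]
orientation: [0.064, 3.14, -0.001]
force: [-1.0, 0.8, 4.1]
opening: 0.0004
gripper_force: 2.0
```

Call:
move_arm([
  [0,0,0,0,0,0.03,0],
  [0,0,0,0,0,0.03,0],
  [0,0,0,0,0,0,0],
  [0,0,0,0,0,0,0],
  [0,0,0,0,0,0,0],
  [0,0,0,0,0,0,0],
  [0,0,0,0,0,0,0],
  [0,0,0,0,0,0,0],
  [0,0,0,0,0,0,0],
  [0,0,0,0,0,0,0],
])

```text
t: 23.1
tool_pos: [0.4382, -0.1108, 0.007]
orientation: [0.064, 3.14, -0.001]
force: [-7.2, 2.2, 16.9]
opening: 0.0004
gripper_force: 8.3
```

It has bottomed out, so I release it and rise well clear.

Call:
move_arm([
  [0,0,0,0,0,-0.1,0],
  [0,0,0,0,0,-0.3,0],
  [0,0,0,0,0,-0.8,0],
  [0,0,0,0.5,0,-0.8,0],
  [0,0,0,0.5,0,-0.8,0],
  [0,0,0,0.5,0,-0.8,0],
  [0,0,0,0,0,-0.8,0],
  [0,0,0,0,0,-0.8,0],
  [0,0,0,0,0,0,0],
  [0,0,0,0,0,0,0],
])

```text
t: 24.1
tool_pos: [0.4007, -0.1092, 0.1358]
orientation: [0.064, 3.139, -0.001]
force: [0.2, 0.2, -1.6]
opening: 0.0004
gripper_force: 0.0
```

```bash
python3 -c "
from h import *
c=cam('scene');P=pts(c);print([P[int(v+.5),int(u+.5)].round(4).tolist() for u,v in [proj(c,k) for k in ([.4409,-.0349,.028],[.4378,-.1108,.028],[.53,-.05,.24],[.60,-.035,.24])]])
print(read_state()['force']);print(close_job())"
```

```text
[[0.4395, -0.0312, 0.0299], [0.438, -0.1113, 0.0285], [0.5307, -0.0507, 0.2404], [0.5995, -0.0341, 0.2406]]
[ 0.13819568 -0.23290874 -0.98054036]
the job is handed in; nothing more can be done
None
```

I shut the lid, then pressed the middle key and the round start key fully down in that order and released both; the last measurements showed the lid shut and both keys up, and the job is handed in at about 24 s.

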